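# Put the standards, the reagent and the weighing cups back in their holders

## Robot

A 6-joint arm with a two-finger parallel gripper is mounted at the origin on a cart in front of the work surface, level with it; the furniture and walls round the work are solid. World frame = base frame: x ahead of the robot, y to its left, z up, the work surface at z = 0. Lengths are in m, angles in degrees, forces in N, time in s.
With the tool pointing down it reaches from about 0.4 to 0.825 m from the base axis. Payload 7 kg.
Tool frame: the origin (TCP) lies midway between the tips of the shut fingers; the grasp point (between the pads) lies 19 mm behind it; z points along the fingers, y is the line along which they close (so a half turn about z gives the same grasp; the last joint's range is limited). The gripper opens to 88 mm and grips with 3 to 60 N. Pads are 19 mm wide; open, the fingers measure 130 mm over their backs; the gripper's body (78 mm by 193 mm) begins 47 mm behind the grasp point.
Start: joints at [-50.586, 20.546, 0.682, 0, -70.136, -16.507], TCP at [0.263, -0.622, 0.227] pointing down, gripper open.
Joint ranges: [-176.03, 176.03], [-82.01, 121.73], [-58.28, 71.71], [-173.87, 95.51], [-174.79, -0.11], [-173.66, 173.66]. Speed limits (degrees/s): [136.94, 136.94, 172.46, 180, 180, 180].

## Interface

Orientations are given as [roll, pitch, yaw] about the fixed x, y, z axes, in that order (R = Rz(yaw) Ry(pitch) Rx(roll)).
In Python, from plant import ctrl gives the robot as it stands. The module is installed in compiled form; this text tells all that it offers.
- The arm moves only by the tool play_rows, never from a script. Its argument "commands" is a list that holds one entry, the list of rows, each a list of 7 numbers: the turn, a rotation vector about the tool's x, y, z in rad, then the shift along the tool's x, y, z in cm, then the finger opening in cm, from 0 to 8.76. In form: [[[ax, ay, az, x, y, z, grip], ...]]. A call has 1 to 8 rows; each row is the pose to reach, as a shift and turn from the pose commanded when the call began, along the tool's axes at that moment; what a row does not reach only later rows make up. A row lasts 1/12 s, in which the tool goes at most 41.7 mm and 7.16 degrees, less where a joint would pass 70% of its speed; a pose out of reach is approached as far as the arm can. A call with a gripper value outside its range is refused whole. The fingers move at their own pace and stop on an object; the grip force is fixed at half the most. Time passes only in rows, so rows that repeat a pose let the fingers close. It gives the time, the measured TCP pose, the force, the opening and the grip force at its end, in the units of the state.
- ctrl.get_obs(): the state, without advancing time (a new reading comes with each control period).
- ctrl.snapshot(name): name is "side" or "top" or "wrist"; returns a dict with "color" (400x640x3 uint8, red, green, blue), "camera_matrix" (3x3 intrinsics, pixels), "origin" and "rotation" of the camera in the world; the wrist camera has in their place "hand_eye" (4x4, takes a point from camera to tool coordinates, whose origin is the TCP and whose axes are the flange's). Camera axes: x right, y down, z forward; pixel columns grow to the right and rows downward; lengths in m; the calibration is good to about 2 mm. A picture is of the moment at which its call begins: read the wrist's pose just before it. There is no depth.
- ctrl.close_job(): hands the job in; it is judged then, once.
Trained networks look in a picture, given as the dict that the camera call returned (one of the last four; its "shot" number tells which), for a name from the list of things; names that differ only in an ending like _2 or _b are one class to them, and where a whole thing is asked for, a point or a joint stands for the part that bears it (a point fixed in the world has none). Each returns a list of dicts, best first, with "conf" (0 to 1); they miss things now and then, are a little off and sometimes report something else, mostly with a low value. They report only what shows in the picture. A call takes as long as a camera call.
- ctrl.find_in(picture, name): "bbox" ([left, top, width, height] in pixels, round what is visible of it).
The state is a dict: "clock": time; "joint_pos": joint angles; "qvel": joint speeds; "tau": joint torques, N m; "tool_pos": TCP position; "orientation": TCP orientation; "force": force on the tool from outside, world axes, zero at the start; "moment": the same for the moment, N m; "opening": finger opening in m; "gripper_force": force on a finger pad.
Only numpy, scipy, OpenCV 4.12 (cv2) and the standard library are available. Lean on these libraries where they do the work, as an engineer would, in place of code of your own. Each camera call takes 0.05 s, during which the arm holds its last target. There are 200 camera calls.

## Task

Put the mixed small ware standing loose on the bench back where each kind belongs: the two volumetric flasks into free wells of the white flask rack, the dropper bottle into a free bay of the grey bottle caddy, and the two porcelain cups into wells of the aluminium cup plate, one thing to a well or bay. Everything must stand upright on the floor of its well or bay; set things down rather than dropping them or knocking them over, and leave the flask and the dropper bottle that are already in their holders where they are.

Things in the scene. Friction and masses are not known exactly. Their poses are not given: they have to be found in the camera images.
- flask_1: stoppered glass volumetric flask, upright, one of the two loose on the bench: bulb 62 mm across, 64 mm high, flat foot; neck 16 mm thick from 75 to 175 mm above the foot; 194 mm high, about 90 g, bottom-heavy. Origin: centre of its underside, z up the neck. Hold it by the neck; 150 mm up leaves room for a gripper over the stopper
- flask_2: stoppered glass volumetric flask, upright, the other loose one, alike: bulb 62 mm across, 64 mm high, flat foot; neck 16 mm thick from 75 to 175 mm above the foot; 194 mm high, about 90 g, bottom-heavy. Origin: centre of its underside, z up the neck. Hold it by the neck; 150 mm up leaves room for a gripper over the stopper
- dropper: dropper bottle, upright, the one loose on the bench: glass body 37 mm across, 54 mm high, above it a black cap and teat 20 mm across up to 102 mm; about 70 g. Origin: centre of its underside, z up. Can be held by the cap, 60 to 100 mm up
- cup_1: white porcelain weighing cup (one of two loose), open top, upright: rim 36 mm across, foot 28 mm, 29 mm high, about 20 g. Origin: centre of its underside, z up. Can be pinched across the outside, above 12 mm from the foot to stay clear of the plate's top
- cup_2: white porcelain weighing cup (the other, alike), open top, upright: rim 36 mm across, foot 28 mm, 29 mm high, about 20 g. Origin: centre of its underside, z up. Can be pinched across the outside, above 12 mm from the foot to stay clear of the plate's top
- flask_rack: fixed flask rack, 158 x 158 mm, 24 mm high (screw heads 2 mm more): white top plate 6 mm thick with four round wells of 70 mm over a grey base plate on which flasks stand. Origin: centre of its underside; wells at x, y = +-39 mm in its frame (any yaw), floor 5 mm above the origin. The well at (+39, +39) is taken by flask_placed, three are free
- bottle_caddy: fixed grey square tray, 118 x 118 mm, 39 mm high, walls and dividers 3 mm, four square bays of 54 mm inside; lifting lugs 14 mm out at its y sides. Origin: centre of its underside; bays at x, y = +-28.75 mm in its frame (any yaw), floor 3 mm above the origin. The bay at (+28.75, +28.75) is taken by dropper_placed, three are free
- cup_plate: fixed aluminium plate 64 x 170 mm (own x, y), 14 mm thick, a low wire grip at each end, with a row of three free round wells of 46 mm, 8 mm deep. Origin: centre of its underside; wells at x = 0, y = -56, 0, +56 mm in its frame (any yaw), floor 6 mm above the origin
- flask_placed: stoppered glass volumetric flask, upright, the one already in the rack, alike: bulb 62 mm across, 64 mm high, flat foot; neck 16 mm thick from 75 to 175 mm above the foot; 194 mm high, about 90 g, bottom-heavy. Origin: centre of its underside, z up the neck. Stays where it is
- dropper_placed: dropper bottle, upright, the one already in the caddy, alike: glass body 37 mm across, 54 mm high, above it a black cap and teat 20 mm across up to 102 mm; about 70 g. Origin: centre of its underside, z up. Stays where it is

How it is judged:
By the outcome, as a careful person would: the job done as asked, in the order asked, and still so for the second after the job is handed in, with the robot touching nothing.
It also fails if it takes over 122 s, if anything falls off the work surface, if the arm or the gripper's body presses on something with over 40 N, if the wrist force passes 120 N, or if a joint passes its speed limit or range.

## Working session

There is one attempt and no reset: what is moved stays moved. The work goes in short steps, Python scripts to look and compute and a tool call to move; the robot and the scene stay as the last step left them, time stands still between calls to the robot, and variables do not carry over. Pictures are saved under pics/ and viewed, at most 14 in all, crops included, and the job is handed in when it is done.

Besides the shell and the picture viewer there is one more tool, called after "Request:" as name(argument=value, ...) on one line, values as JSON. play_rows: Moves the arm, as the interface text tells. Its arguments: {"type":"object","properties":{"commands":{"type":"array","items":{"type":"array","items":{"type":"array","items":{"type":"number"}}}}},"required":["commands"]}

```bash
ls; mkdir -p pics; python3 - <<'E'
from plant import ctrl
import cv2
print(ctrl.get_obs())
for n in("top","side"):
    s=ctrl.snapshot(n); cv2.imwrite(f"pics/{n}0.png",s["color"][:,:,::-1])
    print(n,s["camera_matrix"],s["origin"],s["rotation"])
    for k in("flask_1","dropper","cup_1","flask_rack","bottle_caddy","cup_plate"):
        print(k,[(d["bbox"],round(d["conf"],2)) for d in ctrl.find_in(s,k)])
E
```

```text
pics
{'clock': 0.0, 'joint_pos': array([-5.05879844e+01,  2.05907808e+01,  6.34473934e-01, -1.97048576e-02,
       -7.01378231e+01, -1.65076604e+01]), 'qvel': array([-0.03848835, -0.03070991,  0.00962685,  0.00455427,  0.04600087,
       -0.07368795]), 'tau': array([ 7.48211664e-05, -5.82724750e+01,  2.93043673e+01,  6.99712202e+00,
        6.71414149e-03, -1.30416574e-04]), 'tool_pos': array([ 0.26249221, -0.62133239,  0.22563672]), 'orientation': array([ 1.79904486e+02, -8.98850521e-03, -1.57102347e+02]), 'force': array([ 0.08622352,  0.034573  , -0.826842  ]), 'moment': array([ 0.02162887, -0.01250287,  0.02576045]), 'gripper_force': 0.0, 'opening': 0.08735929289183995}
top [[408.70503415   0.         324.67452454]
 [  0.         408.70503415 194.43686985]
 [  0.           0.           1.        ]] [0.31377233 0.01164776 1.25021331] [-1.68878814e+02  1.58435110e-01 -9.10607820e+01]
flask_1 [([286.7, 225.6, 17.0, 22.4], 0.79), ([250.3, 228.8, 21.6, 18.7], 0.66)]
dropper [([362.1, 200.6, 6.9, 14.9], 0.68)]
cup_1 []
flask_rack [([170.6, 185.4, 63.4, 67.4], 0.7)]
bottle_caddy [([423.5, 194.0, 53.3, 51.9], 0.85), ([358.7, 200.4, 11.0, 16.2], 0.67)]
cup_plate [([285.4, 226.2, 20.8, 22.4], 0.74), ([254.5, 157.7, 52.5, 45.3], 0.68)]
side [[520.76524226   0.         321.67371259]
 [  0.         520.76524226 194.90978549]
 [  0.           0.           1.        ]] [ 0.15148704 -1.28555668  0.70259546] [-115.74342992    1.48443525  -16.92778582]
flask_1 []
dropper [([317.2, 198.6, 14.3, 32.3], 0.64)]
cup_1 []
flask_rack [([299.0, 152.9, 12.6, 16.4], 0.58)]
bottle_caddy [([313.9, 255.5, 63.3, 51.9], 0.74)]
cup_plate [([316.7, 172.7, 36.4, 27.4], 0.64)]
```

```bash
python3 - <<'E'
import cv2
a=cv2.imread("pics/top0.png")[110:310,140:500]; cv2.imwrite("pics/top0c.png",cv2.resize(a,None,fx=2.2,fy=2.2,interpolation=cv2.INTER_CUBIC))
E
```

```text
(no output)
```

View pics/top0c.png

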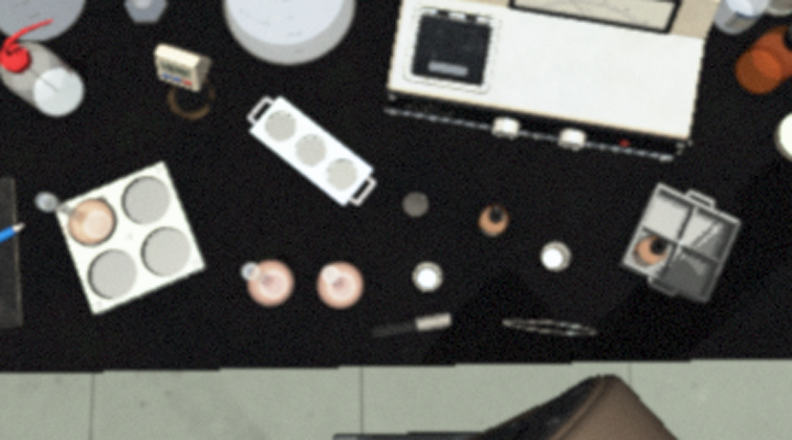

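View pics/side0.png

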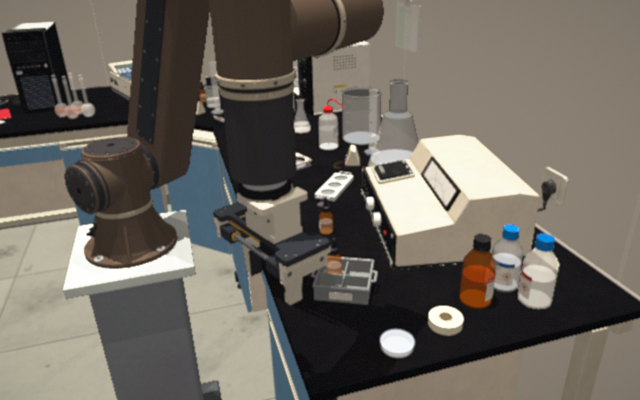

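The top view shows the rack at (130,240) in the crop, with its taken well at the upper left. The loose flasks are at (270,283) and (340,285), the cups at (428,277) and (555,257), and the dropper at (493,220). The plate is at (310,150). The caddy is at (682,243), with its taken bay at the lower left. The grey disc at (416,204) and the tools near the edge are clutter.

```bash
cat > h.py <<'E'
import numpy as np, cv2
from scipy.spatial.transform import Rotation as R
from plant import ctrl
def Rm(r): return R.from_euler('xyz',r,degrees=True).as_matrix() if np.size(r)==3 else np.array(r)
def cam(name):
    o=ctrl.get_obs(); s=ctrl.snapshot(name); K=s["camera_matrix"]
    if name=="wrist":
        H=np.array(s["hand_eye"]); Rt=Rm(o["orientation"]); return s,K,Rt@H[:3,:3],Rt@H[:3,3]+o["tool_pos"]
    return s,K,Rm(s["rotation"]),np.array(s["origin"])
def p2w(K,Rc,t,u,v,z):
    d=Rc@np.linalg.inv(K)@np.array([u,v,1.]); return t+d*(z-t[2])/d[2]
def w2p(K,Rc,t,p):
    c=Rc.T@(np.array(p)-t); q=K@c; return q[:2]/q[2]
def togo(xy,z,yaw=None):
    """row numbers (tool axes, cm and rad) from the measured pose to world xy,z and yaw (closing-line mod 180)"""
    o=ctrl.get_obs(); Rt=Rm(o["orientation"]); d=Rt.T@(np.array([*xy,z])-o["tool_pos"])*100
    a=0
    if yaw is not None:
        y=Rt[:,1]; cur=np.degrees(np.arctan2(y[1],y[0])); a=-((yaw-cur+90)%180-90)
    return np.round(d,2),round(np.radians(a),3)
E
python3 - <<'E'
from h import *
s,K,Rc,t=cam("top")
print(Rc)
f=lambda u,v,z:p2w(K,Rc,t,u/2.2+140,v/2.2+110,z)[:2].round(3)
for n,u,v,z in [("fA",270,283,.032),("fAstop",250,271,.19),("fB",340,285,.032),("cupA",428,277,.029),("cupB",555,257,.029),("drop body",493,222,.04),("dropcap",494,214,.1),
 ("w0",92,222,.024),("w1",147,200,.024),("w2",167,251,.024),("w3",112,274,.024),("p1",281,125,.014),("p2",311,150,.014),("p3",342,174,.014),
 ("c1",660,184,.039),("c2",742,217,.039),("c3",706,303,.039),("c4",622,265,.039)]: print(n,f(u,v,z))
H=ctrl.snapshot("wrist"); print(H["hand_eye"],H["camera_matrix"])
E
```

```text
[[-1.85130105e-02 -9.81043371e-01  1.92901976e-01]
 [-9.99824796e-01  1.86987075e-02 -8.58072986e-04]
 [-2.76521079e-03 -1.92884064e-01 -9.81217658e-01]]
fA [0.423 0.197]
fAstop [0.423 0.197]
fB [0.418 0.103]
cupA [ 0.427 -0.017]
cupB [ 0.451 -0.19 ]
drop body [ 0.499 -0.106]
dropcap [ 0.5   -0.102]
w0 [0.512 0.445]
w1 [0.542 0.37 ]
w2 [0.47 0.34]
w3 [0.44  0.414]
p1 [0.648 0.187]
p2 [0.611 0.144]
p3 [0.575 0.101]
c1 [ 0.548 -0.338]
c2 [ 0.5   -0.446]
c3 [ 0.384 -0.387]
c4 [ 0.437 -0.278]
[[ 1.81943113e-04 -9.56374586e-01 -2.92143147e-01  7.95790977e-02]
 [ 9.99999962e-01  2.35117471e-04 -1.46904926e-04 -4.97446047e-04]
 [ 2.09184095e-04 -2.92143109e-01  9.56374592e-01 -1.58434793e-01]
 [ 0.00000000e+00  0.00000000e+00  0.00000000e+00  1.00000000e+00]] [[312.93567712   0.         317.3731732 ]
 [  0.         312.93567712 195.90211208]
 [  0.           0.           1.        ]]
```

```bash
python3 -c "
from h import *
print(togo((.45,-.15),.32,165))"
```

```text
(array([-35.61,  36.17,  -9.34]), np.float64(-0.909))
```

Request:
play_rows(commands=[[[0,0,-0.9,-35.6,36.2,-9.3,8.7],[0,0,-0.9,-35.6,36.2,-9.3,8.7],[0,0,-0.9,-35.6,36.2,-9.3,8.7],[0,0,-0.9,-35.6,36.2,-9.3,8.7],[0,0,-0.9,-35.6,36.2,-9.3,8.7],[0,0,-0.9,-35.6,36.2,-9.3,8.7],[0,0,-0.9,-35.6,36.2,-9.3,8.7],[0,0,-0.9,-35.6,36.2,-9.3,8.7]]])

```text
clock: 1.47
tool_pos: [0.3837, -0.3151, 0.2873]
orientation: [-179.9, -0.0, -105.1]
force: [0.8, -0.5, 0.0]
opening: 0.0869
gripper_force: 0.0
```

```bash
python3 -c "
from h import *
print(togo((.46,.0),.32,180),togo((.44,.12),.32,180))"
```

```text
(array([-32.41,   0.84,  -3.27]), np.float64(-0.264)) (array([-43.48,   5.9 ,  -3.28]), np.float64(-0.264))
```

Request:
play_rows(commands=[[[0,0,-0.264,-32.4,0.8,-3.3,8.7],[0,0,-0.264,-32.4,0.8,-3.3,8.7],[0,0,-0.264,-32.4,0.8,-3.3,8.7],[0,0,-0.264,-32.4,0.8,-3.3,8.7],[0,0,-0.264,-32.4,0.8,-3.3,8.7],[0,0,-0.264,-43.5,5.9,-3.3,8.7],[0,0,-0.264,-43.5,5.9,-3.3,8.7],[0,0,-0.264,-43.5,5.9,-3.3,8.7]]])

```text
clock: 2.13
tool_pos: [0.4384, 0.0108, 0.3147]
orientation: [-179.9, 0.0, -90.4]
force: [0.6, 0.7, 0.5]
opening: 0.0869
gripper_force: 0.0
```

Request:
play_rows(commands=[[[0,0,0,-8,0,0,8.7],[0,0,0,-8,0,0,8.7],[0,0,0,-8,0,0,8.7],[0,0,0,-8,0,0,8.7]]])

```text
clock: 2.47
tool_pos: [0.4392, 0.0908, 0.3141]
orientation: [180.0, 0.0, -90.2]
force: [-0.5, -1.8, 0.7]
opening: 0.0871
gripper_force: 0.0
```

```bash
python3 - <<'E'
from h import *
import pickle
s,K,Rc,t=cam("wrist"); pickle.dump((s["color"],K,Rc,t),open("w1.pkl","wb")); print(ctrl.get_obs()["tool_pos"])
im=s["color"][:,:,::-1]
cv2.imwrite("pics/w1.png",cv2.resize(im,(800,500),interpolation=cv2.INTER_CUBIC))
for k in("flask_1","flask_rack"): print(k,[(d["bbox"],round(d["conf"],2)) for d in ctrl.find_in(s,k)])
E
```

```text
[0.4391857  0.08952269 0.31405156]
flask_1 [([308.3, 146.6, 46.2, 62.8], 0.77), ([309.4, 209.1, 40.4, 64.7], 0.62)]
flask_rack [([225.7, 303.1, 114.4, 41.3], 0.73), ([308.7, 209.2, 41.3, 62.7], 0.66)]
```

View pics/w1.png

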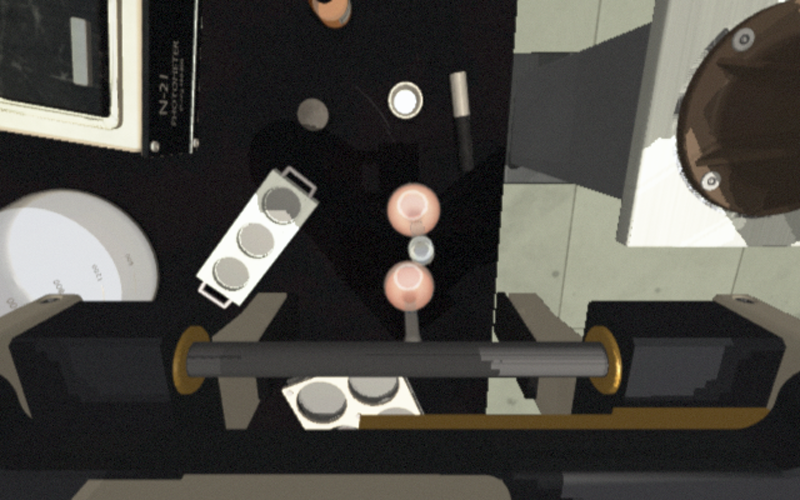

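The wrist view (scaled by 1.25) shows flask B's bulb at (413,209) with its stopper at (421,250), and flask A's bulb at (408,286). Cup A's rim is at (405,100). The plate wells are at (281,205), (255,240) and (231,274). The rack is partly visible at (322,402) and (374,383).

```bash
python3 - <<'E'
from h import *
import pickle
c,K,Rc,t=pickle.load(open("w1.pkl","rb"))
for n,u,v,z in [("fB",413,209,.031),("fBs",421,250,.194),("fA",408.5,287,.031),("cupA",405,100,.029),("p3",281,205,.014),("p2",255,240,.014),("p1",231,274,.014),("w2",374,383,.024),("w1",322,402,.024)]:
    print(n,p2w(K,Rc,t,u/1.25,v/1.25,z)[:2].round(4))
print(t,togo((.423,.197),.25,180))
E
```

```text
fB [0.4203 0.1028]
fBs [0.421  0.1001]
fA [0.4249 0.1997]
cupA [ 0.4299 -0.0149]
p3 [0.5765 0.1011]
p2 [0.6121 0.1443]
p1 [0.647  0.1886]
w2 [0.4702 0.3421]
w1 [0.5419 0.3723]
[0.43905952 0.01080369 0.47251676] (array([-10.87,   1.72,   6.41]), np.float64(-0.007))
```

Request:
play_rows(commands=[[[0,0,0,-10.9,1.6,6.4,8.7],[0,0,0,-10.9,1.6,6.4,8.7],[0,0,0,-10.9,1.6,6.4,8.7],[0,0,0,-10.9,1.6,6.4,8.7],[0,0,0,-10.9,1.6,12,8.7],[0,0,0,-10.9,1.6,17.8,8.7],[0,0,0,-10.9,1.6,17.8,8.7],[0,0,0,-10.9,1.6,17.8,8.7]]])

```text
clock: 3.28
tool_pos: [0.4215, 0.1939, 0.1309]
orientation: [179.6, -0.4, -90.6]
force: [-0.5, -1.1, -0.5]
opening: 0.0867
gripper_force: 0.0
```

Request:
play_rows(commands=[[[0,0,0,0,0,0,1],[0,0,0,0,0,0,1],[0,0,0,0,0,0,1],[0,0,0,0,0,0,1],[0,0,0,0,0,0,1],[0,0,0,0,0,0,1],[0,0,0,0,0,0,1],[0,0,0,0,0,0,1]]])

```text
clock: 3.95
tool_pos: [0.4242, 0.198, 0.1364]
orientation: [-180.0, 0.0, -90.4]
force: [-0.3, -0.5, 0.0]
opening: 0.0393
gripper_force: 0.0
```

Request:
play_rows(commands=[[[0,0,0,0,0,0,0.8],[0,0,0,0,0,0,0.8],[0,0,0,0,0,0,0.8],[0,0,0,0,0,0,0.8],[0,0,0,0,0,0,0.8],[0,0,0,0,0,-2,0.8],[0,0,0,0,0,-5,0.8],[0,0,0,0,0,-6.4,0.8]]])

```text
clock: 4.62
tool_pos: [0.425, 0.1983, 0.2026]
orientation: [-179.9, 0.0, -90.4]
force: [-0.3, 0.8, -1.1]
opening: 0.0159
gripper_force: 30.0
```

```bash
python3 -c "
from h import *
print(togo((.44,.3),.2,180),togo((.441,.412),.2,158),ctrl.get_obs()['gripper_force'])"
```

```text
(array([-10.18,  -1.44,   0.27]), np.float64(-0.006)) (array([-21.38,  -1.46,   0.28]), np.float64(0.378)) 29.994032979011536
```

Request:
play_rows(commands=[[[0,0,0,-4,-0.3,0,0.8],[0,0,0,-8,-0.6,0,0.8],[0,0,0,-12,-0.9,0,0.8],[0,0,0,-16,-1.2,0,0.8],[0,0,0,-19,-1.4,0,0.8],[0,0,0,-21.4,-1.5,0,0.8],[0,0,0,-21.4,-1.5,0,0.8],[0,0,0,-21.4,-1.5,0,0.8]]])

```text
clock: 5.28
tool_pos: [0.4402, 0.4127, 0.1988]
orientation: [179.9, -0.1, -90.3]
force: [0.2, -0.2, -1.0]
opening: 0.0158
gripper_force: 30.0
```

```bash
python3 - <<'E'
from h import *
import pickle
s,K,Rc,t=cam("wrist"); pickle.dump((s["color"],K,Rc,t),open("w2.pkl","wb")); print(ctrl.get_obs()["tool_pos"])
im=s["color"][:,:,::-1].copy()
cv2.imwrite("pics/w2.png",cv2.resize(im,(800,500),interpolation=cv2.INTER_CUBIC))
E
```

```text
[0.44023208 0.41176979 0.19917433]
```

View pics/w2.png

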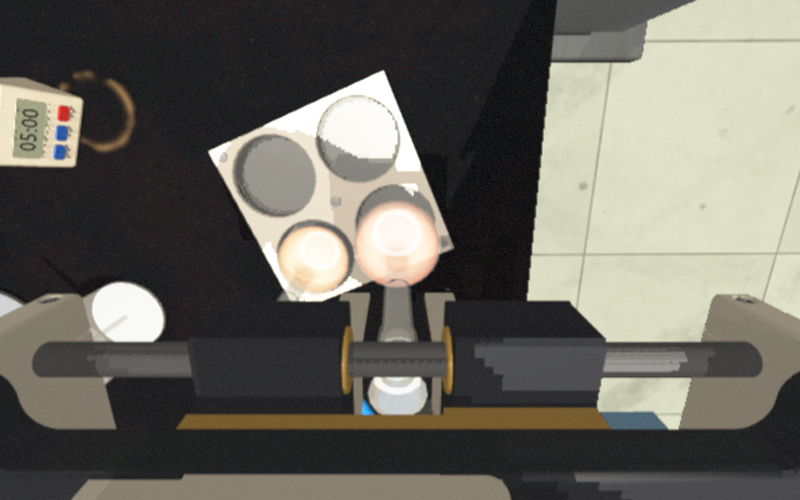

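The rack is in clear view (scaled by 1.25). Its top-plate corners are at (209,152), (384,71) and (452,247), its wells at (275,174) and (358,138), and the held bulb is at (397,243) over the near well.

```bash
python3 - <<'E'
from h import *
import pickle
c,K,Rc,t=pickle.load(open("w2.pkl","rb"))
f=lambda u,v,z:p2w(K,Rc,t,u/1.25,v/1.25,z)[:2]
a,b,d=f(209,152,.024),f(384,71,.024),f(452,247,.024)
print(a,b,d,np.linalg.norm(a-b),np.linalg.norm(d-b)); ctr=(a+d)/2; print("ctr",ctr)
w1,w2=f(275,174,.024),f(358,138,.024); print(w1,w2,np.linalg.norm(w1-w2)); 
e=(w2-w1)/np.linalg.norm(w2-w1); n=np.array([-e[1],e[0]])
print("w3 from wells",w2-n*.078,w2+n*.078, "from corners", [ctr+.039*((d-b)/.158+(b-a)/.158)])
print("held", f(397,243,.2-.136+.031))
E
```

```text
[0.59537971 0.35286436] [0.4491812  0.29172456] [0.39066068 0.43667637] 0.15846791408170233 0.15631915711703698
ctr [0.49302019 0.39477036]
[0.54235551 0.37126134] [0.47132178 0.34234071] 0.07669545515588239
w3 from wells [0.44190923 0.41458268] [0.50073433 0.27009875] from corners [array([0.44248828, 0.41545814])]
held [0.43979081 0.41144033]
```

Request:
play_rows(commands=[[[0,0,0,-0.3,-0.2,0,0.8],[0,0,0,-0.3,-0.2,1.5,0.8],[0,0,0,-0.3,-0.2,3,0.8],[0,0,0,-0.3,-0.2,4.2,0.8],[0,0,0,-0.3,-0.2,5,0.8],[0,0,0,-0.3,-0.2,5.4,0.8],[0,0,0,-0.3,-0.2,5.7,0.8],[0,0,0,-0.3,-0.2,5.7,0.8]]])

```text
clock: 6.0
tool_pos: [0.4428, 0.4145, 0.1431]
orientation: [-180.0, -0.0, -90.4]
force: [0.7, 0.1, -1.0]
opening: 0.0158
gripper_force: 30.0
```

Request:
play_rows(commands=[[[0,0,0,0,0,0,0.8],[0,0,0,0,0,0,0.8],[0,0,0,0,0,0,0.8]]])

```text
clock: 6.25
tool_pos: [0.4429, 0.4151, 0.1437]
orientation: [-180.0, 0.0, -90.4]
force: [0.3, 0.5, -1.5]
opening: 0.0156
gripper_force: 30.0
```

Request:
play_rows(commands=[[[0,0,0,0,0,0.1,0.8],[0,0,0,0,0,0.2,0.8],[0,0,0,0,0,0.2,0.8],[0,0,0,0,0,0.2,0.8]]])

```text
clock: 6.58
tool_pos: [0.4426, 0.4148, 0.141]
orientation: [180.0, -0.0, -90.4]
force: [-0.0, -0.7, -1.2]
opening: 0.016
gripper_force: 30.0
```

Request:
play_rows(commands=[[[0,0,0,0,0,0.1,0.8],[0,0,0,0,0,0.1,0.8],[0,0,0,0,0,0.1,0.8]]])

```text
clock: 6.83
tool_pos: [0.443, 0.4151, 0.1409]
orientation: [-179.9, 0.0, -90.4]
force: [-1.8, -1.1, 4.7]
opening: 0.0157
gripper_force: 30.0
```

Contact. Next I open gently to about 4 cm, then rise.

Request:
play_rows(commands=[[[0,0,0,0,0,0,2.5],[0,0,0,0,0,0,3],[0,0,0,0,0,0,4],[0,0,0,0,0,0,4.5],[0,0,0,0,0,0,4.5],[0,0,0,0,0,0,4.5],[0,0,0,0,0,-3,4.5],[0,0,0,0,0,-7,4.5]]])

```text
clock: 7.5
tool_pos: [0.4412, 0.4129, 0.2071]
orientation: [179.7, -0.4, -90.4]
force: [0.5, 1.5, -0.4]
opening: 0.0442
gripper_force: 0.0
```

Request:
play_rows(commands=[[[0,0,0,0,0,-4,8.7],[0,0,0,4,0,-6,8.7],[0,0,0,8,0.3,-6,8.7],[0,0,0,12,0.6,-6,8.7],[0,0,0,16,1,-6,8.7],[0,0,0,18,1.3,-6,8.7],[0,0,0,18,1.3,-6,8.7],[0,0,0,18,1.3,-6,8.7]]])

```text
clock: 8.17
tool_pos: [0.4285, 0.2341, 0.2708]
orientation: [-179.9, 0.1, -90.5]
force: [0.4, 0.1, 0.4]
opening: 0.0866
gripper_force: 0.0
```

```bash
python3 - <<'E'
from h import *
import pickle
s,K,Rc,t=cam("wrist"); pickle.dump((s["color"],K,Rc,t),open("w3.pkl","wb")); print(ctrl.get_obs()["tool_pos"],togo((.4205,.1025),.27,180),togo((.4205,.1025),.1365,180))
im=s["color"][:,:,::-1].copy()
cv2.imwrite("pics/w3.png",cv2.resize(im,(800,500),interpolation=cv2.INTER_CUBIC))
print("stop w3",w2p(K,Rc,t,(.442,.415,.199))*1.25)
E
```

```text
[0.42868593 0.23494769 0.27049713] (array([13.25,  0.72,  0.04]), np.float64(-0.008)) (array([13.26,  0.73, 13.39]), np.float64(-0.008))
stop w3 [380.87826368 484.97069651]
```

View pics/w3.png

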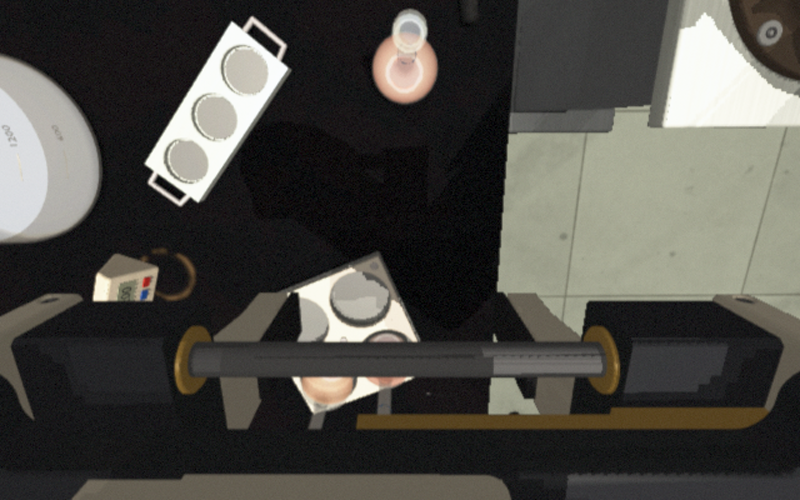

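The flask stands in its well: its neck is at (385,400), in line with the upright placed one. Flask B is at (404,70). Next is flask B.

Request:
play_rows(commands=[[[0,0,0,4,0.3,0,8.7],[0,0,0,8,0.5,0,8.7],[0,0,0,12,0.7,0,8.7],[0,0,0,13.3,0.7,0,8.7],[0,0,0,13.3,0.7,4,8.7],[0,0,0,13.3,0.7,8,8.7],[0,0,0,13.3,0.7,12,8.7],[0,0,0,13.3,0.7,13.4,8.7]]])

```text
clock: 8.88
tool_pos: [0.4182, 0.1011, 0.1312]
orientation: [179.7, -0.2, -90.4]
force: [-1.0, -0.3, -0.7]
opening: 0.087
gripper_force: 0.0
```

Request:
play_rows(commands=[[[0,0,0,0,0,0,4],[0,0,0,0,0,0,0.8],[0,0,0,0,0,0,0.8],[0,0,0,0,0,0,0.8],[0,0,0,0,0,0,0.8],[0,0,0,0,0,0,0.8],[0,0,0,0,0,0,0.8],[0,0,0,0,0,0,0.8]]])

```text
clock: 9.55
tool_pos: [0.4206, 0.1021, 0.1365]
orientation: [-180.0, 0.0, -90.4]
force: [0.4, -0.1, -0.3]
opening: 0.0394
gripper_force: 0.0
```

Request:
play_rows(commands=[[[0,0,0,0,0,0,0.8],[0,0,0,0,0,0,0.8],[0,0,0,0,0,0,0.8],[0,0,0,0,0,0,0.8],[0,0,0,0,0,0,0.8],[0,0,0,0,0,0,0.8],[0,0,0,0,0,0,0.8],[0,0,0,0,0,0,0.8]]])

```text
clock: 10.22
tool_pos: [0.4205, 0.102, 0.1361]
orientation: [-180.0, -0.0, -90.4]
force: [-0.5, 0.1, 1.9]
opening: 0.0159
gripper_force: 30.0
```

```bash
python3 -c "
from h import *
print(togo((.471,.342),.2,180),ctrl.get_obs()['gripper_force'],ctrl.get_obs()['tool_pos'])"
```

```text
(array([-24.04,  -4.88,  -6.39]), np.float64(-0.007)) 30.00011533498764 [0.42054084 0.10195531 0.1360695 ]
```

Request:
play_rows(commands=[[[0,0,0,0,0,-2,0.8],[0,0,0,0,0,-5,0.8],[0,0,0,-2,-0.4,-6.4,0.8],[0,0,0,-6,-1.2,-6.4,0.8],[0,0,0,-10,-2,-6.4,0.8],[0,0,0,-14,-2.8,-6.4,0.8],[0,0,0,-18,-3.6,-6.4,0.8],[0,0,0,-20,-4,-6.4,0.8]]])

```text
clock: 10.88
tool_pos: [0.4625, 0.3055, 0.1996]
orientation: [-180.0, 0.0, -90.3]
force: [0.3, -0.5, -0.5]
opening: 0.0161
gripper_force: 30.0
```

Request:
play_rows(commands=[[[0,0,0,-2.5,-0.6,0,0.8],[0,0,0,-4,-0.9,0,0.8],[0,0,0,-4.1,-0.9,0,0.8],[0,0,0,-4.1,-0.9,0,0.8],[0,0,0,-4.1,-0.9,0,0.8]]])

```text
clock: 11.3
tool_pos: [0.4708, 0.3418, 0.1997]
orientation: [180.0, -0.0, -90.4]
force: [-0.8, -0.1, -1.2]
opening: 0.0158
gripper_force: 30.0
```

```bash
python3 - <<'E'
from h import *
import pickle
s,K,Rc,t=cam("wrist"); o=ctrl.get_obs()["tool_pos"]; print(o,togo((.4713,.343),.1415))
im=s["color"][:,:,::-1].copy()
b=p2w; print("expected bulb px", w2p(K,Rc,t,(*o[:2],o[2]-.136+.031)))
cv2.imwrite("pics/w4.png",cv2.resize(im[60:320,200:440],None,fx=2,fy=2,interpolation=cv2.INTER_CUBIC))
pickle.dump((K,Rc,t),open("w4.pkl","wb"))
E
```

```text
[0.47090551 0.34164878 0.19999683] (array([-0.14, -0.04,  5.85]), np.float64(0.0))
expected bulb px [317.04288905 195.25617661]
```

View pics/w4.png

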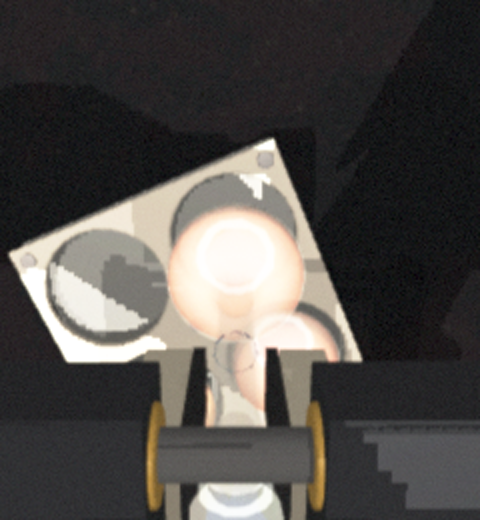

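The held bulb is at (317,195), as expected, and the well around it lines up. Lowering.

Request:
play_rows(commands=[[[0,0,0,-0.2,0,1,0.8],[0,0,0,-0.2,0,2.5,0.8],[0,0,0,-0.2,0,4,0.8],[0,0,0,-0.2,0,5,0.8],[0,0,0,-0.2,0,5.5,0.8],[0,0,0,-0.2,0,5.7,0.8],[0,0,0,-0.2,0,5.8,0.8],[0,0,0,-0.2,0,5.8,0.8]]])

```text
clock: 12.02
tool_pos: [0.4715, 0.3448, 0.1425]
orientation: [-180.0, 0.0, -90.4]
force: [-0.5, 0.2, -0.4]
opening: 0.0159
gripper_force: 30.0
```

Request:
play_rows(commands=[[[0,0,0,0,0,0.1,0.8],[0,0,0,0,0,0.1,0.8],[0,0,0,0,0,0.1,0.8]]])

```text
clock: 12.27
tool_pos: [0.4713, 0.3448, 0.1415]
orientation: [-180.0, 0.0, -90.4]
force: [0.7, 0.3, -0.7]
opening: 0.0159
gripper_force: 30.0
```

Request:
play_rows(commands=[[[0,0,0,0,0,0.05,0.8],[0,0,0,0,0,0.1,0.8],[0,0,0,0,0,0.1,0.8],[0,0,0,0,0,0.1,0.8]]])

```text
clock: 12.6
tool_pos: [0.4717, 0.345, 0.1411]
orientation: [-179.9, 0.1, -90.4]
force: [-1.3, -0.2, 5.1]
opening: 0.0158
gripper_force: 30.0
```

Request:
play_rows(commands=[[[0,0,0,0,0,0,2.5],[0,0,0,0,0,0,3],[0,0,0,0,0,0,4],[0,0,0,0,0,0,4.5],[0,0,0,0,0,0,4.5],[0,0,0,0,0,0,4.5],[0,0,0,0,0,-3,4.5],[0,0,0,0,0,-7,4.5]]])

```text
clock: 13.27
tool_pos: [0.4695, 0.3429, 0.2072]
orientation: [179.7, -0.3, -90.4]
force: [-0.2, 1.2, -0.2]
opening: 0.0449
gripper_force: 0.0
```

Request:
play_rows(commands=[[[0,0,0,0,0,-4,8.7],[0,0,0,4,0,-7,8.7],[0,0,0,8,0,-8,8.7],[0,0,0,12,0,-8,8.7],[0,0,0,16,0,-8,8.7],[0,0,0,20,0,-8,8.7],[0,0,0,24,0,-8,8.7],[0,0,0,28,0,-8,8.7]]])

```text
clock: 13.93
tool_pos: [0.4686, 0.0627, 0.2904]
orientation: [-180.0, 0.0, -90.4]
force: [0.7, -0.3, 0.7]
opening: 0.086
gripper_force: 0.0
```

Request:
play_rows(commands=[[[0,0,0,4,0,0,8.7],[0,0,0,8,0,0,8.7],[0,0,0,11,0,0,8.7],[0,0,0,11,0,0,8.7],[0,0,0,11,0,0,8.7],[0,0,0,11,0,0,8.7]]])

```text
clock: 14.43
tool_pos: [0.4684, -0.0455, 0.29]
orientation: [-180.0, 0.0, -90.5]
force: [0.2, -0.9, 0.1]
opening: 0.0871
gripper_force: 0.0
```

```bash
python3 - <<'E'
from h import *
import pickle
s,K,Rc,t=cam("wrist"); pickle.dump((K,Rc,t),open("w5.pkl","wb")); print(ctrl.get_obs()["tool_pos"],ctrl.get_obs()["orientation"])
im=s["color"][:,:,::-1].copy()
cv2.imwrite("pics/w5.png",cv2.resize(im,(800,500),interpolation=cv2.INTER_CUBIC))
E
```

```text
[ 0.46852788 -0.04496333  0.29005467] [-1.79997302e+02  7.60626795e-03 -9.03904210e+01]
```

View pics/w5.png

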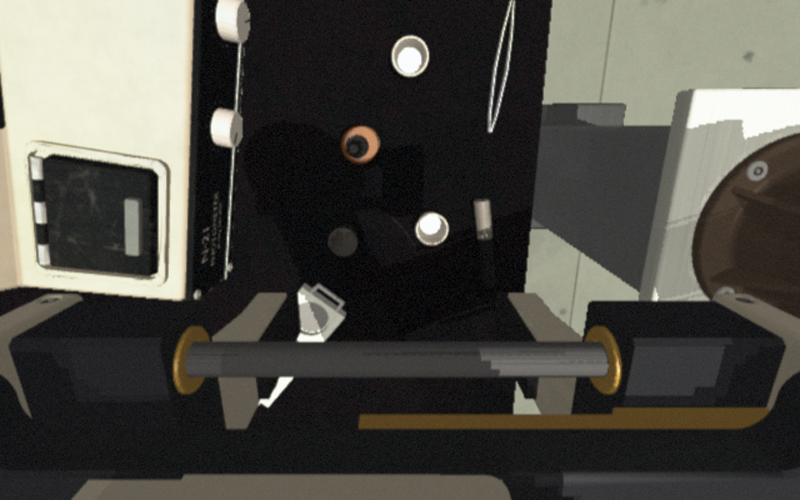

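The view (scaled by 1.25) shows cup B's rim at (410,56), cup A's rim at (432,229), and the dropper's body at (361,145) with its teat top at (353,147). The photometer's front edge is near column 195, with its knobs out to 243.

```bash
python3 - <<'E'
from h import *
import pickle
K,Rc,t=pickle.load(open("w5.pkl","rb"))
f=lambda u,v,z:p2w(K,Rc,t,u/1.25,v/1.25,z)[:2].round(4)
print("cupA",f(432,229,.029),"cupB",f(410,56,.029),"drop",f(361,145,.03),f(352,147,.1))
for z in(.0,.1,.15): print("photom",z,f(195,200,z),f(243,130,z))
for y in(180,165,150,135): print(y,togo((.4995,-.104),.15,y))
E
```

```text
cupA [ 0.4294 -0.0152] cupB [ 0.4541 -0.19  ] drop [ 0.5048 -0.1061] [ 0.5065 -0.1077]
photom 0.0 [ 0.7018 -0.0445] [ 0.6367 -0.1217]
photom 0.1 [ 0.6496 -0.0625] [ 0.599  -0.1225]
photom 0.15 [ 0.6235 -0.0715] [ 0.5802 -0.123 ]
180 (array([ 5.88, -3.14, 14.  ]), np.float64(-0.007))
165 (array([ 5.88, -3.14, 14.  ]), np.float64(0.255))
150 (array([ 5.88, -3.14, 14.  ]), np.float64(0.517))
135 (array([ 5.88, -3.14, 14.  ]), np.float64(0.779))
```

Request:
play_rows(commands=[[[0,0,1.13,6.2,-3.6,10.5,8.7],[0,0,1.13,6.2,-3.6,10.5,8.7],[0,0,1.13,6.2,-3.6,10.5,8.7],[0,0,1.13,6.2,-3.6,10.5,8.7],[0,0,1.13,6.2,-3.6,10.5,8.7],[0,0,1.13,6.2,-3.6,10.5,8.7],[0,0,1.13,6.2,-3.6,10.5,8.7],[0,0,1.13,6.2,-3.6,10.5,8.7]]])

```text
clock: 15.15
tool_pos: [0.5044, -0.1063, 0.1848]
orientation: [180.0, -0.0, -147.9]
force: [0.0, 0.0, 0.5]
opening: 0.0873
gripper_force: 0.0
```

```bash
python3 -c "
from h import *
print(togo((.505,-.1065),.15,115),togo((.505,-.1065),.066,115),ctrl.get_obs()['tool_pos'])"
```

```text
(array([-0.04, -0.05,  3.48]), np.float64(0.123)) (array([-0.05, -0.05, 11.88]), np.float64(0.123)) [ 0.50441443 -0.10632173  0.18475926]
```

Request:
play_rows(commands=[[[0,0,0,-0.1,-0.1,4,6],[0,0,0,-0.1,-0.1,8,6],[0,0,0,-0.1,-0.1,10.5,6],[0,0,0,-0.1,-0.1,11.9,6],[0,0,0,-0.1,-0.1,11.9,6],[0,0,0,-0.1,-0.1,11.9,1.2],[0,0,0,-0.1,-0.1,11.9,1.2],[0,0,0,-0.1,-0.1,11.9,1.2]]])

```text
clock: 15.82
tool_pos: [0.5067, -0.1074, 0.0675]
orientation: [-179.9, 0.1, -147.6]
force: [0.1, 0.0, -0.6]
opening: 0.0456
gripper_force: 0.0
```

Request:
play_rows(commands=[[[0,0,0,0,0,0,1.2],[0,0,0,0,0,0,1.2],[0,0,0,0,0,0,1.2],[0,0,0,0,0,0,1.2],[0,0,0,0,0,0,1.2],[0,0,0,0,0,0,1.2]]])

```text
clock: 16.32
tool_pos: [0.5057, -0.108, 0.0665]
orientation: [-180.0, 0.0, -147.7]
force: [-0.8, 1.5, 5.0]
opening: 0.0197
gripper_force: 30.0
```

Request:
play_rows(commands=[[[0,0,0,0,0,-3,1.2],[0,0,0,0,0,-7,1.2],[0,0,0,0,0,-11,1.2],[0,0,0,0,0,-12.5,1.2],[0,0,0,0,0,-12.5,1.2]]])

```text
clock: 16.73
tool_pos: [0.5078, -0.108, 0.1957]
orientation: [-179.8, 0.4, -147.7]
force: [1.1, 0.4, -1.2]
opening: 0.0199
gripper_force: 30.0
```

```bash
python3 -c "
from h import *
print(togo((.5,-.27),.19,100),ctrl.get_obs()['tool_pos'],ctrl.get_obs()['gripper_force'])"
```

```text
(array([  9.33, -13.27,   0.56]), np.float64(0.39)) [ 0.50779513 -0.1079977   0.19565885] 29.990551583468914
```

Request:
play_rows(commands=[[[0,0,0.1,2,-3,0,1.2],[0,0,0.2,4,-6,0,1.2],[0,0,0.3,6,-9,0,1.2],[0,0,0.39,8,-12,0,1.2],[0,0,0.39,9.3,-13.3,0,1.2],[0,0,0.39,9.3,-13.3,0,1.2],[0,0,0.39,9.3,-13.3,0,1.2]]])

```text
clock: 17.32
tool_pos: [0.4968, -0.2709, 0.1897]
orientation: [179.9, -0.1, -170.2]
force: [-1.0, 0.4, -1.9]
opening: 0.0205
gripper_force: 30.0
```

```bash
python3 - <<'E'
from h import *
import pickle
s,K,Rc,t=cam("wrist"); pickle.dump((K,Rc,t),open("w6.pkl","wb")); print(ctrl.get_obs()["tool_pos"],ctrl.get_obs()["orientation"])
im=s["color"][:,:,::-1].copy()
cv2.imwrite("pics/w6.png",cv2.resize(im,(800,500),interpolation=cv2.INTER_CUBIC))
E
```

```text
[ 0.4971748  -0.27013693  0.18997299] [ 1.79944220e+02 -8.73989639e-02 -1.70111731e+02]
```

View pics/w6.png

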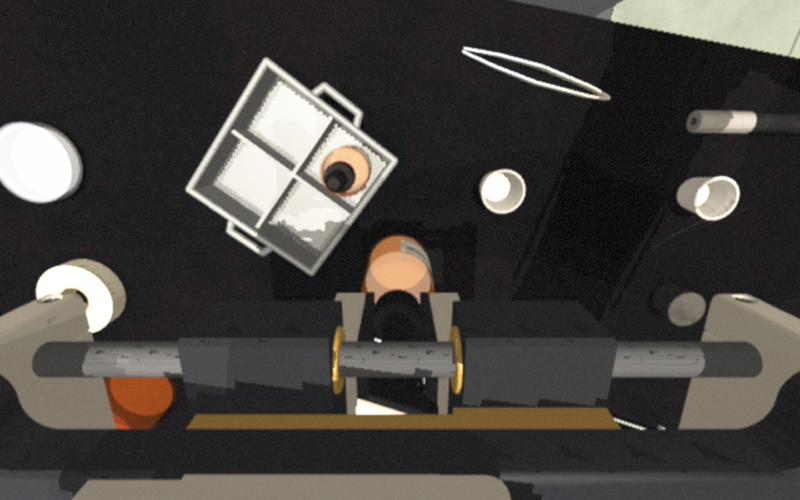

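The caddy is clear (scaled by 1.25). Its rim corners are at (267,59), (397,160), (313,275) and (187,190), and the dividers cross at (295,173). The placed bottle is in the right-hand bay at (345,168). The loose dropper is held upright.

```bash
python3 - <<'E'
from h import *
import pickle
K,Rc,t=pickle.load(open("w6.pkl","rb"))
f=lambda u,v,z=.039:p2w(K,Rc,t,u/1.25,v/1.25,z)[:2]
T,Rr,B,L=f(267,59),f(397,160),f(313,275),f(187,190)
print(T,Rr,B,L,[np.linalg.norm(a-b).round(4) for a,b in((T,Rr),(Rr,B),(B,L),(L,T))])
c=(T+Rr+B+L)/4; print("ctr",c,f(295,173))
u=(Rr-T+B-L); u/=np.linalg.norm(u); v=np.array([-u[1],u[0]])
print("ang",np.degrees(np.arctan2(u[1],u[0])))
for a in(-1,1):
  for b in(-1,1):
    q=c+.02875*(a*u+b*v); print(a,b,q.round(4),w2p(K,Rc,t,(*q,.003))*1.25)
print("placed",f(338,178,.105))
E
```

```text
[ 0.38913247 -0.3850485 ] [ 0.44356313 -0.28036227] [ 0.54963922 -0.3340741 ] [ 0.49489093 -0.44028695] [np.float64(0.118), np.float64(0.1189), np.float64(0.1195), np.float64(0.1193)]
ctr [ 0.46930644 -0.35994295] [ 0.46700002 -0.35729235]
ang 62.630150429979246
-1 -1 [ 0.4816 -0.3987] [256.39604132 176.77265329]
-1 1 [ 0.4306 -0.3723] [292.02955051 121.95559552]
1 -1 [ 0.5081 -0.3476] [311.22052021 215.60569343]
1 1 [ 0.457  -0.3212] [347.93455167 163.9410242 ]
placed [ 0.45527195 -0.31541886]
```

```bash
python3 -c "
from h import *
print(togo((.4813,-.398),.19),togo((.4813,-.398),.0695))"
```

```text
(array([ 3.760e+00, -1.232e+01, -1.000e-02]), np.float64(0.0)) (array([  3.74, -12.34,  12.04]), np.float64(0.0))
```

Request:
play_rows(commands=[[[0,0,0,1,-3.5,0,1.2],[0,0,0,2.2,-7,0,1.2],[0,0,0,3.2,-10.5,0,1.2],[0,0,0,3.8,-12.3,0,1.2],[0,0,0,3.8,-12.3,0,1.2],[0,0,0,3.8,-12.3,3,1.2],[0,0,0,3.8,-12.3,6,1.2],[0,0,0,3.8,-12.3,9,1.2]]])

```text
clock: 18.03
tool_pos: [0.4823, -0.3966, 0.1004]
orientation: [-180.0, 0.1, -170.0]
force: [-0.4, -0.3, -0.8]
opening: 0.0201
gripper_force: 30.0
```

Request:
play_rows(commands=[[[0,0,0,0,0,1.2,1.2],[0,0,0,0,0,2.2,1.2],[0,0,0,0,0,2.8,1.2],[0,0,0,0,0,2.8,1.2],[0,0,0,0,0,2.8,1.2]]])

```text
clock: 18.45
tool_pos: [0.4826, -0.3979, 0.0742]
orientation: [-179.9, 0.1, -170.0]
force: [-0.2, 0.2, -0.9]
opening: 0.0199
gripper_force: 30.0
```

Request:
play_rows(commands=[[[0,0,0,0,0,0.2,1.2],[0,0,0,0,0,0.35,1.2],[0,0,0,0,0,0.4,1.2],[0,0,0,0,0,0.4,1.2],[0,0,0,0,0,0.4,1.2]]])

```text
clock: 18.87
tool_pos: [0.482, -0.398, 0.0696]
orientation: [-180.0, 0.0, -170.0]
force: [1.2, -0.4, 0.0]
opening: 0.02
gripper_force: 30.0
```

Request:
play_rows(commands=[[[0,0,0,0,0,0.1,1.2],[0,0,0,0,0,0.1,1.2],[0,0,0,0,0,0.1,1.2]]])

```text
clock: 19.12
tool_pos: [0.4823, -0.3981, 0.0695]
orientation: [-179.9, 0.1, -170.0]
force: [-1.7, 3.4, 7.3]
opening: 0.0198
gripper_force: 30.0
```

Request:
play_rows(commands=[[[0,0,0,0,0,0,3],[0,0,0,0,0,0,4],[0,0,0,0,0,0,4],[0,0,0,0,0,0,4],[0,0,0,0,0,0,4],[0,0,0,0,0,-3,4],[0,0,0,0,0,-7,4],[0,0,0,0,0,-11,4]]])

```text
clock: 19.78
tool_pos: [0.4808, -0.3974, 0.1782]
orientation: [179.9, -0.2, -170.0]
force: [1.1, -0.3, 0.4]
opening: 0.0404
gripper_force: 0.0
```

```bash
python3 - <<'E'
from h import *
import pickle
print(togo((.454,-.19),.18,141),ctrl.get_obs()['tool_pos'])
c,K,Rc,t=pickle.load(open("w3.pkl","rb"))
f=lambda u,v,z:p2w(K,Rc,t,u/1.25,v/1.25,z)[:2].round(3)
for z in(0,.07,.15): print("beaker edge",z,f(100,150,z),"low end",f(50,240,z),"top",f(60,65,z))
print("timer",f(95,290,.03),f(155,285,.03),f(125,255,.05))
print("wire ends",f(248,20,.01),f(283,42,.01),f(150,180,.01),f(185,203,.01),"plate corners",f(233,22,.014),f(290,67,.014),f(200,200,.014),f(146,164,.014))
K,Rc,t=pickle.load(open("w5.pkl","rb"))
for z in(.05,.1,.15): print("photo",z,f(197,298,z),f(190,299,z),f(10,290,z))
s,K,Rc,t=cam("top")
for z in(0,.1,.15): print("top photo corner",z,f(1.25*(388/2.2+140),1.25*(108/2.2+110),z),f(1.25*(386/2.2+140),1.25*(93/2.2+110),z),"beaker low",f(1.25*(290/2.2+140),1.25*(65/2.2+110),z))
E
```

```text
(array([-0.95, 20.89, -0.15]), np.float64(-0.716)) [ 0.48079358 -0.39743634  0.17815451]
beaker edge 0 [0.745 0.177] low end [0.825 0.277] top [0.766 0.094]
beaker edge 0.07 [0.693 0.173] low end [0.761 0.257] top [0.711 0.104]
beaker edge 0.15 [0.634 0.169] low end [0.686 0.234] top [0.648 0.115]
timer [0.763 0.326] [0.696 0.321] [0.707 0.279]
wire ends [0.569 0.057] [0.537 0.077] [0.692 0.208] [0.658 0.233] plate corners [0.582 0.06 ] [0.531 0.099] [0.64  0.229] [0.69  0.191]
photo 0.05 [0.691 0.056] [0.699 0.058] [0.896 0.045]
photo 0.1 [0.663 0.034] [0.67  0.035] [0.842 0.024]
photo 0.15 [0.635 0.011] [0.641 0.012] [0.788 0.002]
top photo corner 0 [0.674 0.035] [0.697 0.037] beaker low [0.742 0.177]
top photo corner 0.1 [0.645 0.033] [0.666 0.035] beaker low [0.708 0.163]
top photo corner 0.15 [0.631 0.032] [0.651 0.034] beaker low [0.691 0.157]
```

Request:
play_rows(commands=[[[0,0,-0.1,0,3,0,7],[0,0,-0.2,0,7,0,7],[0,0,-0.3,-0.4,11,0,7],[0,0,-0.4,-0.6,15,0,7],[0,0,-0.5,-0.8,18,0,7],[0,0,-0.6,-1,20.9,0,7],[0,0,-0.72,-1,20.9,0,7],[0,0,-0.72,-1,20.9,0,7]]])

```text
clock: 20.5
tool_pos: [0.4556, -0.1888, 0.1785]
orientation: [-180.0, 0.0, -128.3]
force: [-0.4, -1.4, 0.8]
opening: 0.07
gripper_force: 0.0
```

```bash
python3 - <<'E'
from h import *
import pickle
s,K,Rc,t=cam("wrist"); o=ctrl.get_obs(); print(o["tool_pos"],o["orientation"],togo((.454,-.19),.0135,141))
im=s["color"][:,:,::-1].copy()
cv2.imwrite("pics/w7.png",cv2.resize(im,(800,500),interpolation=cv2.INTER_CUBIC)); pickle.dump((K,Rc,t),open("w7.pkl","wb"))
E
```

```text
[ 0.45568566 -0.18960609  0.17840199] [-1.79961921e+02  2.43617316e-02 -1.28789246e+02] (array([ 0.14,  0.12, 16.49]), np.float64(0.004))
```

View pics/w7.png

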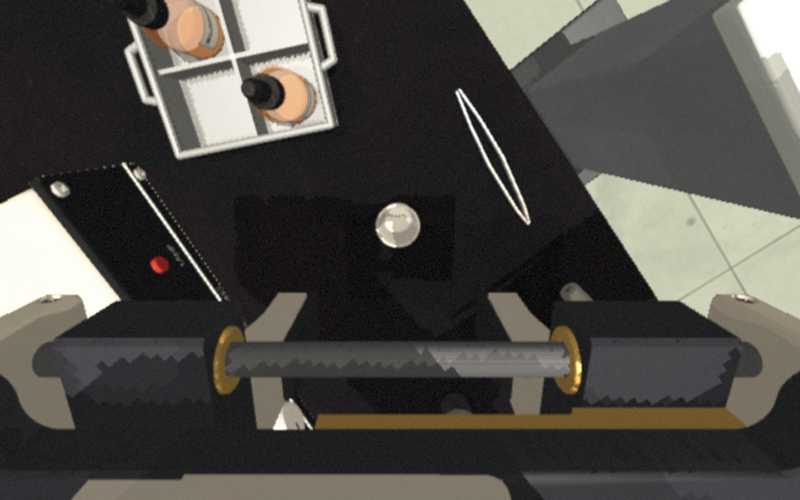

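The dropper stands in the far bay at (190,30), diagonal to the placed one at (285,95). Cup B's rim is at (398,225), centred between the fingers.

```bash
python3 - <<'E'
from h import *
import pickle
K,Rc,t=pickle.load(open("w7.pkl","rb"))
p=p2w(K,Rc,t,398/1.25,224.5/1.25,.029); print(p,togo(p[:2],.0135))
E
```

```text
[ 0.45328884 -0.19072429  0.029     ] (array([ 0.24,  0.13, 16.49]), np.float64(0.0))
```

Request:
play_rows(commands=[[[0,0,0,0.2,0.1,4,6],[0,0,0,0.2,0.1,8,6],[0,0,0,0.2,0.1,12,6],[0,0,0,0.2,0.1,14.5,6],[0,0,0,0.2,0.1,16,6],[0,0,0,0.2,0.1,16.4,6],[0,0,0,0.2,0.1,16.4,5],[0,0,0,0.2,0.1,16.4,4.4]]])

```text
clock: 21.22
tool_pos: [0.4539, -0.1918, 0.0145]
orientation: [-180.0, -0.0, -128.9]
force: [1.0, 0.1, 0.1]
opening: 0.0517
gripper_force: 0.0
```

Request:
play_rows(commands=[[[0,0,0,0,0,0,4.2],[0,0,0,0,0,0,4],[0,0,0,0,0,0,3.5],[0,0,0,0,0,0,3],[0,0,0,0,0,0,2.8],[0,0,0,0,0,0,2.8],[0,0,0,0,0,0,2.8]]])

```text
clock: 21.8
tool_pos: [0.454, -0.1911, 0.015]
orientation: [-179.9, 0.0, -128.8]
force: [-1.7, 0.6, 6.3]
opening: 0.0334
gripper_force: 30.0
```

Request:
play_rows(commands=[[[0,0,0,0,0,-2,2.8],[0,0,0,0,0,-5,2.8],[0,0,0,0,0,-9,2.8],[0,0,0,0,0,-12,2.8],[0,0,0,0,0,-12,2.8],[0,0,0,0,0,-12,2.8]]])

```text
clock: 22.3
tool_pos: [0.4546, -0.1911, 0.1363]
orientation: [-179.8, 0.2, -128.8]
force: [-1.1, -0.1, -0.9]
opening: 0.0338
gripper_force: 30.0
```

```bash
python3 - <<'E'
from h import *
import pickle
s,K,Rc,t=cam("wrist"); o=ctrl.get_obs(); print(o["tool_pos"],o["orientation"],o["opening"],togo((.5,.08),.2,115))
im=s["color"][:,:,::-1].copy()
print(w2p(K,Rc,t,o["tool_pos"]+[0,0,.0145]))
cv2.imwrite("pics/w8.png",cv2.resize(im[160:340,240:400],None,fx=3,fy=3,interpolation=cv2.INTER_CUBIC)); pickle.dump((K,Rc,t),open("w8.pkl","wb"))
E
```

```text
[ 0.45345633 -0.19093783  0.13465001] [-1.79933575e+02  8.22319166e-02 -1.28804206e+02] 0.033508972157785095 (array([-24.04,  13.34,  -6.52]), np.float64(0.457))
[319.87241407 259.99049342]
```

View pics/w8.png

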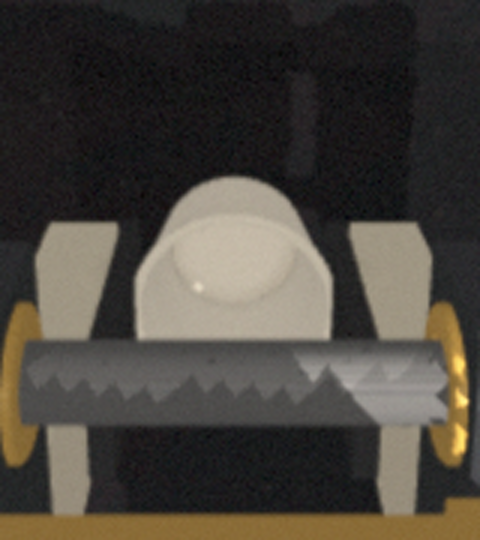

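The cup is held upright between the fingertips, with its rim spanning columns 135 to 332 and its top edge at row 213.

```bash
python3 - <<'E'
from h import *
import pickle
K,Rc,t=pickle.load(open("w8.pkl","rb")); o=ctrl.get_obs(); Rt=Rm(o["orientation"])
z=o["tool_pos"][2]+.014
for u,v in((235,213),(135,282),(332,282)):
    p=p2w(K,Rc,t,u/3+240,v/3+160,z); print((Rt.T@(p-o["tool_pos"])*1000).round(1))
E
```

```text
[ 16.1  -0.8 -14. ]
[  3.1 -18.1 -14. ]
[  3.2  15.9 -14. ]
```

Request:
play_rows(commands=[[[0,0,0,-2,1,-6,2.8],[0,0,0.1,-5,3,-6.5,2.8],[0,0,0.2,-8.5,5,-6.5,2.8],[0,0,0.3,-12,7,-6.5,2.8],[0,0,0.4,-15.5,9,-6.5,2.8],[0,0,0.46,-19,11,-6.5,2.8],[0,0,0.46,-22.5,13,-6.5,2.8],[0,0,0.46,-24,13.3,-6.5,2.8]]])

```text
clock: 23.02
tool_pos: [0.4994, 0.0827, 0.1977]
orientation: [180.0, -0.1, -155.1]
force: [0.2, 0.0, -0.5]
opening: 0.0335
gripper_force: 30.0
```

```bash
python3 -c "
from h import *
print(togo((.647,.188),.15,115),ctrl.get_obs()['opening'])"
```

```text
(array([-17.83,   3.33,   4.74]), np.float64(-0.001)) 0.03354854344898563
```

Request:
play_rows(commands=[[[0,0,0,-4,0.8,0,2.8],[0,0,0,-8,1.6,0,2.8],[0,0,0,-12,2.4,0,2.8],[0,0,0,-16,3,0,2.8],[0,0,0,-17.8,3.3,0,2.8],[0,0,0,-17.8,3.3,2,2.8],[0,0,0,-17.8,3.3,4.7,2.8],[0,0,0,-17.8,3.3,4.7,2.8]]])

```text
clock: 23.68
tool_pos: [0.644, 0.1829, 0.144]
orientation: [180.0, -0.7, -155.2]
force: [-1.7, -1.6, -2.3]
opening: 0.0336
gripper_force: 30.0
```

```bash
python3 - <<'E'
from h import *
import pickle
s,K,Rc,t=cam("wrist"); o=ctrl.get_obs(); print(o["tool_pos"],o["opening"],togo((.647,.1885),.022))
im=s["color"][:,:,::-1].copy()
cv2.imwrite("pics/w9.png",cv2.resize(im,(800,500),interpolation=cv2.INTER_CUBIC)); pickle.dump((K,Rc,t),open("w9.pkl","wb"))
E
```

```text
[0.64511755 0.18285035 0.14708961] 0.033511071099630016 (array([-0.52,  0.44, 12.5 ]), np.float64(0.0))
```

View pics/w9.png

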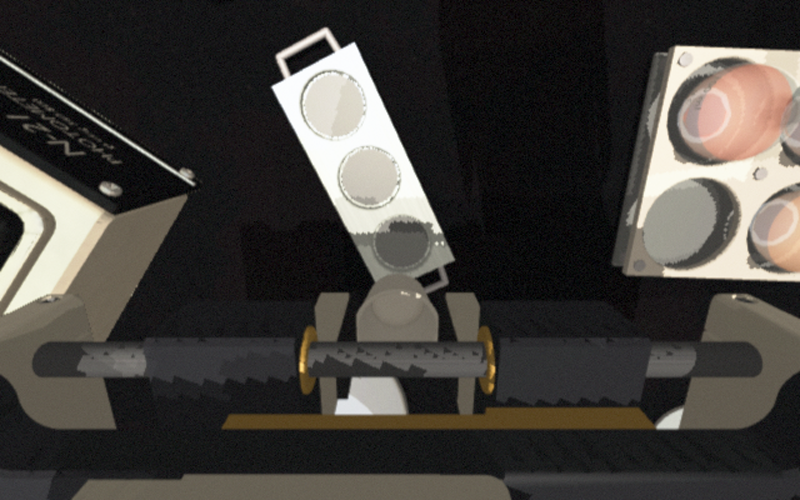

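The plate wells are at (334,104), (369,177) and (402,243), with the held cup just past the last one at (398,300). The two flasks on the right stand in the rack.

```bash
python3 - <<'E'
from h import *
import pickle
K,Rc,t=pickle.load(open("w9.pkl","rb"))
f=lambda u,v,z:p2w(K,Rc,t,u/1.25,v/1.25,z)[:2].round(4)
print(f(334,104,.014),f(369,177,.014),f(402,243,.014)); p=f(402,243,.014)
print(togo((.647,.188),.022),ctrl.get_obs()["tool_pos"])
E
```

```text
[0.576  0.1027] [0.612  0.1451] [0.6475 0.1884]
(array([-0.5 ,  0.39, 12.5 ]), np.float64(0.0)) [0.64511755 0.18285035 0.14708961]
```

Request:
play_rows(commands=[[[0,0,0,0,0,2,2.8],[0,0,0,0,0,5,2.8],[0,0,0,0,0,7,2.8],[0,0,0,0,0,8,2.8],[0,0,0,0,0,8,2.8],[0,0,0,0,0,8,2.8]]])

```text
clock: 24.23
tool_pos: [0.6482, 0.184, 0.073]
orientation: [-180.0, 0.0, -155.1]
force: [0.2, -0.8, 0.4]
opening: 0.0336
gripper_force: 30.0
```

```bash
python3 -c "
from h import *
print(togo((.647,.1885),.022),ctrl.get_obs()['tool_pos'])"
```

```text
(array([-0.08,  0.46,  5.1 ]), np.float64(0.0)) [0.64821244 0.18401556 0.07300504]
```

Request:
play_rows(commands=[[[0,0,0,-0.1,0.5,1,2.8],[0,0,0,-0.1,0.5,2.5,2.8],[0,0,0,-0.1,0.5,4,2.8],[0,0,0,-0.1,0.5,4.6,2.8],[0,0,0,-0.1,0.5,4.9,2.8],[0,0,0,-0.1,0.5,5,2.8],[0,0,0,-0.1,0.5,5,2.8],[0,0,0,-0.1,0.5,5,2.8]]])

```text
clock: 24.9
tool_pos: [0.6471, 0.1893, 0.0231]
orientation: [180.0, 0.1, -155.1]
force: [-0.2, -0.4, 1.2]
opening: 0.0335
gripper_force: 30.0
```

Request:
play_rows(commands=[[[0,0,0,0,0,0.1,2.8],[0,0,0,0,0,0.15,2.8],[0,0,0,0,0,0.15,2.8],[0,0,0,0,0,0.15,2.8]]])

```text
clock: 25.23
tool_pos: [0.6468, 0.1891, 0.0211]
orientation: [-180.0, 0.0, -155.1]
force: [0.1, 0.3, 2.8]
opening: 0.0335
gripper_force: 30.0
```

Request:
play_rows(commands=[[[0,0,0,0,0,0.05,2.8],[0,0,0,0,0,0.05,2.8],[0,0,0,0,0,0.05,2.8]]])

```text
clock: 25.48
tool_pos: [0.6469, 0.1891, 0.0211]
orientation: [-180.0, 0.1, -155.1]
force: [-2.2, -0.1, 6.6]
opening: 0.0337
gripper_force: 30.0
```

Request:
play_rows(commands=[[[0,0,0,0,0,0,4],[0,0,0,0,0,0,4.6],[0,0,0,0,0,0,5],[0,0,0,0,0,0,5],[0,0,0,0,0,0,5],[0,0,0,0,0,-3,5],[0,0,0,0,0,-7,5],[0,0,0,0,0,-11,6]]])

```text
clock: 26.15
tool_pos: [0.6456, 0.1884, 0.1299]
orientation: [-180.0, -0.2, -155.1]
force: [1.4, 1.0, 0.3]
opening: 0.0531
gripper_force: 0.0
```

```bash
python3 -c "
from h import *
print(togo((.4297,-.0152),.17,130),ctrl.get_obs()['tool_pos'])"
```

```text
(array([28.17, -9.4 , -3.91]), np.float64(-0.264)) [0.64564281 0.18841655 0.12994379]
```

Request:
play_rows(commands=[[[0,0,0,3.5,-1.2,-3.9,6],[0,0,-0.1,7.5,-2.5,-3.9,6],[0,0,-0.2,11,-3.7,-3.9,6],[0,0,-0.26,15,-5,-3.9,6],[0,0,-0.26,18.5,-6.2,-3.9,6],[0,0,-0.26,22,-7.5,-3.9,6],[0,0,-0.26,26,-8.7,-3.9,6],[0,0,-0.26,28.2,-9.4,-3.9,6]]])

```text
clock: 26.82
tool_pos: [0.4266, -0.017, 0.1688]
orientation: [180.0, -0.0, -140.3]
force: [-0.8, -0.5, -0.4]
opening: 0.06
gripper_force: 0.0
```

Request:
play_rows(commands=[[[0,0,0,0,0,0,6],[0,0,0,0,0,0,6]]])

```text
clock: 26.98
tool_pos: [0.4296, -0.0156, 0.1697]
orientation: [-180.0, 0.1, -140.3]
force: [0.5, 0.2, 0.5]
opening: 0.0603
gripper_force: 0.0
```

```bash
python3 - <<'E'
from h import *
import pickle
s,K,Rc,t=cam("wrist"); o=ctrl.get_obs(); print(o["tool_pos"],o["orientation"],o["opening"])
im=s["color"]; e=w2p(K,Rc,t,(.4297,-.0152,.029)); print("expect",e)
u,v=e.astype(int); g=cv2.cvtColor(im,cv2.COLOR_RGB2GRAY)[v-40:v+40,u-40:u+40]
m=cv2.threshold(g,0,255,cv2.THRESH_OTSU)[1]; n,l,st,c=cv2.connectedComponentsWithStats(m)
i=1+np.argmax(st[1:,4]); print(st[i],c[i]+[u-40,v-40]); x,y,w,h=st[i,:4]
p=p2w(K,Rc,t,u-40+x+w/2,v-40+y+h/2,.027); print(p,togo(p[:2],.0145),togo((.4297,-.0152),.0145,130))
cv2.imwrite("pics/w10.png",im[:,:,::-1])
E
```

```text
[ 0.43044674 -0.01496163  0.16963322] [-1.79965665e+02  8.77286725e-02 -1.40272582e+02] 0.0598776741732957
expect [318.07397    184.76436894]
[  22   22   37   37 1048] [317.9389313  184.20896947]
[ 0.42963092 -0.01470176  0.027     ] (array([ 0.07,  0.08, 15.51]), np.float64(0.0)) (array([ 0.1 ,  0.04, 15.51]), np.float64(-0.005))
```

View pics/w10.png

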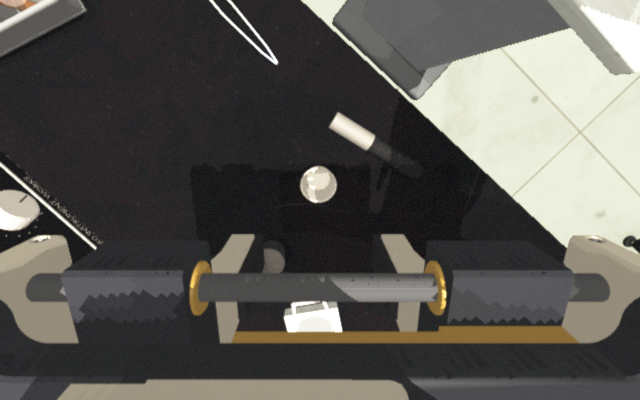

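Cup A's rim is at (318,184), as predicted. Descending to grasp it.

Request:
play_rows(commands=[[[0,0,0,0.1,0.1,4,6],[0,0,0,0.1,0.1,8,6],[0,0,0,0.1,0.1,12,6],[0,0,0,0.1,0.1,14,6],[0,0,0,0.1,0.1,15.2,6],[0,0,0,0.1,0.1,15.5,6],[0,0,0,0.1,0.1,15.5,5],[0,0,0,0.1,0.1,15.5,4.4]]])

```text
clock: 27.7
tool_pos: [0.4296, -0.0142, 0.0144]
orientation: [-180.0, 0.0, -140.2]
force: [0.5, 0.2, -0.1]
opening: 0.0515
gripper_force: 0.0
```

Request:
play_rows(commands=[[[0,0,0,0,0,0,4.2],[0,0,0,0,0,0,4],[0,0,0,0,0,0,3.5],[0,0,0,0,0,0,3],[0,0,0,0,0,0,2.8],[0,0,0,0,0,0,2.8],[0,0,0,0,0,0,2.8]]])

```text
clock: 28.28
tool_pos: [0.4293, -0.0145, 0.0147]
orientation: [-180.0, 0.1, -140.2]
force: [-1.1, 1.6, 8.2]
opening: 0.0337
gripper_force: 30.0
```

Request:
play_rows(commands=[[[0,0,0,0,0,-2,2.8],[0,0,0,0,0,-5,2.8],[0,0,0,0,0,-9,2.8],[0,0,0,0,0,-13,2.8],[0,0,0,0,0,-13,2.8],[0,0,0,0,0,-13,2.8]]])

```text
clock: 28.78
tool_pos: [0.4302, -0.0141, 0.1466]
orientation: [-179.9, 0.3, -140.2]
force: [-0.9, -0.3, -1.0]
opening: 0.0338
gripper_force: 30.0
```

```bash
python3 -c "
from h import *
print(togo((.612,.1447),.14,130),ctrl.get_obs()['tool_pos'])"
```

```text
(array([-24.13,   0.59,   0.81]), np.float64(-0.004)) [ 0.43021554 -0.01412195  0.14664125]
```

Request:
play_rows(commands=[[[0,0,0,-4,0.1,0,2.8],[0,0,0,-8,0.2,0,2.8],[0,0,0,-12,0.3,0,2.8],[0,0,0,-16,0.4,0,2.8],[0,0,0,-20,0.5,0,2.8],[0,0,0,-23,0.6,0,2.8],[0,0,0,-24.1,0.6,0,2.8],[0,0,0,-24.1,0.6,0,2.8]]])

```text
clock: 29.45
tool_pos: [0.611, 0.1453, 0.1415]
orientation: [180.0, -0.2, -140.2]
force: [0.1, 0.3, -0.8]
opening: 0.0335
gripper_force: 30.0
```

Request:
play_rows(commands=[[[0,0,0,0,0,2,2.8],[0,0,0,0,0,5,2.8],[0,0,0,0,0,6.5,2.8],[0,0,0,0,0,7,2.8],[0,0,0,0,0,7,2.8],[0,0,0,0,0,7,2.8]]])

```text
clock: 29.95
tool_pos: [0.6101, 0.1436, 0.0745]
orientation: [-180.0, -0.0, -140.3]
force: [-1.2, 0.1, 0.1]
opening: 0.0337
gripper_force: 30.0
```

```bash
python3 -c "
from h import *
print(togo((.612,.1447),.0215),ctrl.get_obs()['tool_pos'])"
```

```text
(array([-0.22, -0.03,  5.3 ]), np.float64(0.0)) [0.61008982 0.14357558 0.07449771]
```

Request:
play_rows(commands=[[[0,0,0,-0.2,0,1,2.8],[0,0,0,-0.2,0,2.5,2.8],[0,0,0,-0.2,0,4,2.8],[0,0,0,-0.2,0,4.7,2.8],[0,0,0,-0.2,0,5,2.8],[0,0,0,-0.2,0,5.2,2.8],[0,0,0,-0.2,0,5.2,2.8],[0,0,0,-0.2,0,5.2,2.8]]])

```text
clock: 30.62
tool_pos: [0.6123, 0.1455, 0.0228]
orientation: [-180.0, 0.1, -140.2]
force: [-0.4, 1.1, 0.1]
opening: 0.033
gripper_force: 30.0
```

Request:
play_rows(commands=[[[0,0,0,0,0,0.1,2.8],[0,0,0,0,0,0.1,2.8],[0,0,0,0,0,0.1,2.8]]])

```text
clock: 30.87
tool_pos: [0.6119, 0.1454, 0.0215]
orientation: [-180.0, 0.0, -140.2]
force: [0.4, -0.1, -0.3]
opening: 0.0334
gripper_force: 30.0
```

Request:
play_rows(commands=[[[0,0,0,0,0,0.05,2.8],[0,0,0,0,0,0.1,2.8],[0,0,0,0,0,0.1,2.8],[0,0,0,0,0,0.1,2.8]]])

```text
clock: 31.2
tool_pos: [0.612, 0.1454, 0.0209]
orientation: [-180.0, 0.0, -140.2]
force: [-3.2, 0.9, 5.8]
opening: 0.0338
gripper_force: 30.0
```

Request:
play_rows(commands=[[[0,0,0,0,0,0,4],[0,0,0,0,0,0,4.6],[0,0,0,0,0,0,5],[0,0,0,0,0,0,5],[0,0,0,0,0,0,5],[0,0,0,0,0,-3,5],[0,0,0,0,0,-7,5],[0,0,0,0,0,-11,6]]])

```text
clock: 31.87
tool_pos: [0.6109, 0.1447, 0.1301]
orientation: [180.0, -0.2, -140.2]
force: [1.3, 0.7, 0.3]
opening: 0.0528
gripper_force: 0.0
```

Request:
play_rows(commands=[[[0,0,0,0,0,-4,6],[0,0,0,0,0,-8,6],[0,0,0,3,-3,-11,6],[0,0,0,6,-6,-12,6],[0,0,0,8,-9,-12,6],[0,0,0,8,-9,-12,6],[0,0,0,8,-9,-12,6],[0,0,0,8,-9,-12,6]]])

```text
clock: 32.53
tool_pos: [0.6077, 0.0244, 0.2499]
orientation: [180.0, 0.0, -140.3]
force: [0.2, -0.2, 0.2]
opening: 0.0596
gripper_force: 0.0
```

```bash
python3 - <<'E'
from h import *
s=cam("top")[0]["color"][110:310,140:500,::-1]
cv2.imwrite("pics/top9.png",cv2.resize(s,None,fx=2.2,fy=2.2,interpolation=cv2.INTER_CUBIC)); print(ctrl.get_obs()["tool_pos"])
E
```

```text
[0.60767713 0.02511249 0.24969446]
```

View pics/top9.png

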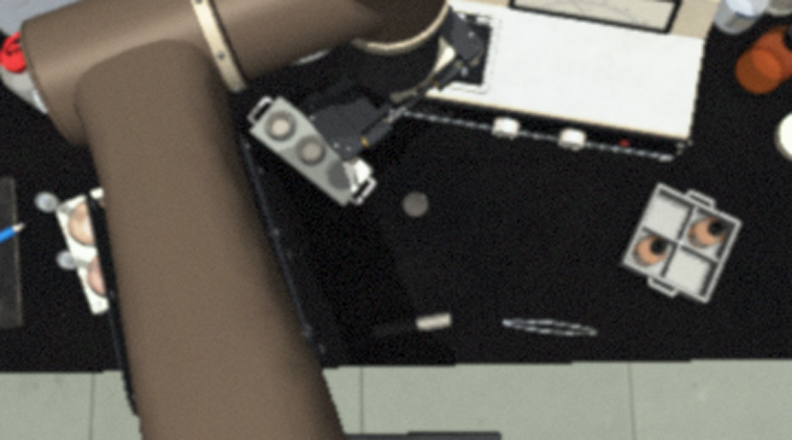

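The top view shows both cups centred in plate wells at (280,125) and (311,150), and the droppers in separate bays at (652,250) and (708,230). The arm partly covers the rack here. The view from over the plate at 23.7 s showed both flasks seated, and nothing has touched the rack since.

```bash
python3 -c "
from plant import ctrl
print(ctrl.close_job())"
```

```text
the job is handed in; nothing more can be done
None
```

I put both flasks in the rack, the dropper bottle in the caddy and both cups in the plate wells, all standing upright, and handed the job in at about 33 s of the 122 s allowed.

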